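Lay a tight brick bed in the corner of a soldering pan

TASK

Lay the three soldering bricks flat in the soldering pan as one tight bed with no gaps, working out from the corner where its two high lips meet: first the long brick home in that corner, lengthwise along the back lip; then the middle brick lengthwise in front of it, with its end home against the side lip; then the square brick to fill the rest of the row, tight against both. Push each one fully home and let go of it before packing the next; set the bricks down rather than drop them, they chip, and leave the third hand, the jar, the dish and the doming block where they stand.

Things in the scene. Friction and masses are not known exactly. Their poses are not given: they have to be found in the camera images.
- pan: Soldering pan, dark sheet steel, fixed, to the robot's left or right. Origin: centre of its underside, on the bench. Inside floor 200 mm (its x) by 240 mm (its y), 3 mm above the bench. Two upright lips, 3 mm thick, rise to 45 mm above the bench: back lip, inner face at pan x = +100 mm, away from the robot (yaw within 0.3 rad); side lip, inner face at pan y = +120 mm.
- corner (a point): Where the inner faces of the pan's two high lips meet its floor: pan x = +100, y = +120, z = +3 mm. Axes as the pan's. The pan's other two sides have only a 6 mm high rolled hem, at pan x = -102 and y = -122 mm.
- board: Flat grey fibre-cement board, fixed, 260 mm (its x) by 280 mm (its y), 6 mm thick, on which the bricks, jar and dish start. Origin: centre of its underside, on the bench. It lies on the other side from the pan.
- long_centre (a point): Centre (half-way up) of the long brick: off-white soldering brick, loose, 130 mm (its x) by 50 mm (its y) by 35 mm high, about 0.26 kg. Starts lying flat on the board at any yaw. In the finished bed its long side touches the back lip and its end touches the side lip (centre at pan x = +75, y = +55 mm).
- mid_centre (a point): Centre (half-way up) of the middle brick: same material, 80 mm (its x) by 50 mm (its y) by 35 mm high, about 0.16 kg. Starts lying flat on the board at any yaw. In the finished bed: centre at pan x = +25, y = +80 mm, its length along the pan's y.
- short_centre (a point): Centre (half-way up) of the square brick: same material, 50 by 50 mm by 35 mm high, about 0.1 kg. Starts lying flat on the board at any yaw. In the finished bed: centre at pan x = +25, y = +15 mm.
- third_hand: Third hand, a bystander standing loose in the open part of the pan: round steel base of 60 mm diameter and 17 mm height, thin upright post (7 mm) to a ball joint 100 mm above its foot, and tweezers that stick out level from the ball to 78 mm along its own -y, at 94 to 100 mm above its foot, swung away from the corner. Origin: centre of its foot.
- jar: Flux jar, a bystander, loose on the board: amber glass with black lid, 42 mm diameter, 55 mm high. Origin: centre of its underside.
- dish: Borax dish, a bystander, loose on the board: small white ceramic bowl 54 mm across and 20 mm high with a grinding cone that stands 28 mm high. Origin: centre of its underside.
- doming_block: Doming block, a bystander, loose on the bench beyond the board and pan: 50 mm steel cube with round hollows. Origin: centre of its underside.
There are look-alikes about, which are no part of the job. Leave any brown look-alike of the part that bears long_centre alone. Leave any blue look-alike of the part that bears short_centre alone.

How it is judged:
On the way, in this order (a step that is already met when the one before it is completed fails the run):
1. the long brick lies home in the corner along the back lip, let go (x of long_centre in the frame of pan between 0.072 and 0.078 m and y of long_centre in the frame of pan between 0.052 and 0.058 m and angle between the x axis of long_centre and the y axis of pan, either way round below 0.05 rad and height (world z) of long_centre below 0.0245 m and angle between long_centre's own z axis and vertical below 0.05 rad and contact force between the fingers and brick_long below 0.1 N), for 0.1 s.
2. the middle brick lies home against the long brick and the side lip, let go, the long brick still home (all of step 1 and x of mid_centre in the frame of pan between 0.02 and 0.028 m and y of mid_centre in the frame of pan between 0.075 and 0.083 m and angle between the x axis of mid_centre and the y axis of pan, either way round below 0.05 rad and height (world z) of mid_centre below 0.0245 m and angle between mid_centre's own z axis and vertical below 0.05 rad and contact force between the fingers and brick_mid below 0.1 N), for 0.1 s.
3. the square brick lies home against the long and the middle brick, let go, the others still home (all of step 2 and x of short_centre in the frame of pan between 0.02 and 0.028 m and y of short_centre in the frame of pan between 0.01 and 0.018 m and (angle between the x axis of short_centre and the y axis of pan, either way round below 0.05 rad or angle between the y axis of short_centre and the y axis of pan, either way round below 0.05 rad) and height (world z) of short_centre below 0.0245 m and angle between short_centre's own z axis and vertical below 0.05 rad and contact force between the fingers and brick_short below 0.1 N), for 0.1 s.
At the end, for the whole second after the job is handed in: All three bricks lie flat on the pan's floor, square to the lips within 0.05 rad, released and at rest: the long brick within 3 mm of both lips, the middle and the square brick each within 5 mm (in pan x and in pan y) of their place in a bed without gaps (all of step 3 and linear speed of each of brick_long, brick_mid, brick_short below 0.01 m/s); the robot touches nothing.
It fails at once if the third hand is shifted more than 15 mm or tipped (distance of third_hand from where it was at the start of the episode above 0.015 m or angle between third_hand's own z axis and vertical above 0.25 rad).
It fails at once if the jar is shifted more than 15 mm or tipped (distance of jar from where it was at the start of the episode above 0.015 m or angle between jar's own z axis and vertical above 0.25 rad).
It fails at once if the borax dish is shifted more than 15 mm or tipped (distance of dish from where it was at the start of the episode above 0.015 m or angle between dish's own z axis and vertical above 0.25 rad).
It fails at once if the doming block is shifted more than 15 mm or tipped (distance of doming_block from where it was at the start of the episode above 0.015 m or angle between doming_block's own z axis and vertical above 0.25 rad).
It fails at once if a brick is dropped: it falls free from more than about 30 mm above the bench ((height (world z) of long_centre above 0.045 m and linear speed of brick_long above 0.35 m/s and contact force between anything else and brick_long below 0.02 N) or (height (world z) of mid_centre above 0.045 m and linear speed of brick_mid above 0.35 m/s and contact force between anything else and brick_mid below 0.02 N) or (height (world z) of short_centre above 0.045 m and linear speed of brick_short above 0.35 m/s and contact force between anything else and brick_short below 0.02 N)).
It also fails if it takes over 72 s, if anything falls off the work surface, if the arm or the gripper's body presses on something with over 40 N, if the wrist force passes 120 N, or if a joint passes its speed limit or range.

ROBOT

A 7-joint arm with a two-finger parallel gripper is mounted at the origin on the work surface. World frame = base frame: x ahead of the robot, y to its left, z up, the work surface at z = 0. Lengths are in m, angles in rad, forces in N, time in s.
With the tool pointing down it reaches from about 0.4 to 0.875 m from the base axis. Payload 19.3 kg.
Tool frame: the origin (TCP) lies at the very end of the fingers, on their centre line; the grasp point (between the pads) lies 19 mm behind it; z points along the fingers, y is the line along which they close (so a half turn about z gives the same grasp; the last joint's range is limited). The gripper opens to 85 mm and grips with 20 to 120 N. Pads are 22 mm wide; open, the fingers measure 114 mm over their backs; the gripper's body (76 mm by 85 mm) begins 54 mm behind the grasp point. The pads swing forward as they close: fully open they stand 13 mm farther back than shut.
Start: joints at [-1.246, 0.521, -0.036, 1.599, 0.021, 1.021, -0.113], TCP at [0.24, 0.577, 0.231] pointing down, gripper open.
Joint ranges: [-2.91, 2.91], [-0.3, 2.13], [-1.5, 1.42], [0.17, 2.43], [-1.26, 4.41], [0.16, 1.93], [-2.52, 2.52]. Speed limits (rad/s): [1.89, 1.89, 2.39, 2.39, 3.01, 3.01, 3.01].

INTERFACE

Orientations are given as [roll, pitch, yaw] about the fixed x, y, z axes, in that order (R = Rz(yaw) Ry(pitch) Rx(roll)).
In Python, from workcell import bot gives the robot as it stands.
- The arm moves only by the tool jog_arm, never from a script. Its argument "motion" is a list of rows, each a list of 5 numbers: the shift along the tool's x, y, z scaled (see below), then the turn about the tool's z scaled (see below), then the opening, from 0 (shut) to 1 (fully open). A call has 1 to 12 rows; each row shifts and turns the commanded pose from where the row before left it, along the tool's axes as they then stand; what a row does not reach is not made up. The controller multiplies each number of a shift by 30 mm and each number of a turn by 0.08 rad. A row lasts 1/10 s, in which the tool goes at most 50 mm and 8.59 degrees, less where a joint would pass 70% of its speed; a pose out of reach is approached as far as the arm can. A call with a number of a shift or a turn outside -1 to 1 is refused whole. A call with a gripper value outside its range is refused whole. The fingers move at their own pace and stop on an object; "newtons" is the grip in N (left out, the last holds). Time passes only in rows, so rows that do not move let the fingers close. It gives the time, the measured TCP pose, the force, the opening and the grip force at its end, in the units of the state.
- bot.observe(): the state, without advancing time (a new reading comes with each control period).
- bot.grab_frame(name): name is "side" or "top" or "wrist"; returns a dict with "pixels" (420x560x3 uint8, red, green, blue), "fovy" (degrees; the focal length in pixels is half the picture's height over the tangent of half this angle, whatever the lens; pixels are square), "cx", "cy" (the principal point, pixels), "k1" (the pictures are not rectified: a ray, as slopes to the right and down, at radius r is drawn at 1 + k1 r^2 times it, then the intrinsics apply), "rvec" (rotation vector, rad) and "tvec" (3), from world to camera coordinates, as OpenCV has them; the wrist camera has in their place "mount" (4x4, takes a point from camera to tool coordinates, whose origin is the TCP and whose axes are the flange's). Camera axes: x right, y down, z forward; pixel columns grow to the right and rows downward; lengths in m; the calibration is good to about 2 mm. A picture is of the moment at which its call begins: read the wrist's pose just before it. There is no depth.
- bot.job_done(): hands the job in; it is judged then, once.
The state is a dict: "clock": time; "qpos": joint angles; "qd": joint speeds; "joint_efforts": joint torques, N m; "position": TCP position; "tool_rot": TCP orientation; "force": force on the tool from outside, world axes, zero at the start; "moment": the same for the moment, N m; "grip_width": finger opening in m; "finger_force": force on a finger pad.
Only numpy, scipy, OpenCV 4.12 (cv2) and the standard library are available. Lean on these libraries where they do the work, as an engineer would, in place of code of your own. Each camera call takes 0.05 s, during which the arm holds its last target. There are 200 camera calls.

## Working session

There is one attempt and no reset: what is moved stays moved. The work goes in short steps, Python scripts to look and compute and a tool call to move; the robot and the scene stay as the last step left them, time stands still between calls to the robot, and variables do not carry over. Pictures are saved under pics/ and viewed, at most 14 in all, crops included, and the job is handed in when it is done.

Besides the shell and the picture viewer there is one more tool, called after "Emit:" in YAML: its name, and indented under it one key for each argument. jog_arm: Moves the arm, as the interface text tells. Shifts and turns lie within -1 to 1; 1 stands for 30 mm of shift or 0.08 rad of turn. Its arguments: {"type":"object","properties":{"motion":{"type":"array","items":{"type":"array","items":{"type":"number"}}},"newtons":{"type":"number"}},"required":["motion"]}

```bash
mkdir -p pics
python3 - <<'E'
from workcell import bot
import cv2,pickle
s=bot.observe();print(s)
for n in("top","side"):
    f=bot.grab_frame(n);pickle.dump(f,open(n+".pkl","wb"))
    cv2.imwrite(f"pics/{n}0.png",f["pixels"][:,:,::-1]);print({k:v for k,v in f.items() if k!="pixels"})
E
```

```text
{'clock': 0.0, 'qpos': array([-1.24618508,  0.52204928, -0.03635269,  1.59999696,  0.02121426,
        1.02108374, -0.11280893]), 'qd': array([ 2.19350387e-05,  3.38965643e-04, -3.95443397e-04,  2.49820326e-03,
       -4.42300311e-05, -1.07062563e-03,  1.18136996e-03]), 'joint_efforts': array([-1.26643583e-03, -9.27082586e+01,  1.97951742e+00, -3.69925940e+01,
        1.77693728e-02,  8.20779271e-03, -5.63801404e-05]), 'position': array([0.24029191, 0.57660128, 0.23070742]), 'tool_rot': array([-3.14044368e+00,  8.10311585e-05,  2.74679174e+00]), 'force': array([-0.62439926, -0.02565421,  0.08547256]), 'moment': array([-0.00944457,  0.00898197, -0.00059711]), 'finger_force': 0.0, 'grip_width': 0.08563448317703515}
{'fovy': 49.66200249867873, 'cx': 288.9839829230711, 'cy': 207.15644877017638, 'k1': 0.050282900329617304, 'rvec': array([ 2.18235267, -2.20625354,  0.05386629]), 'tvec': array([-0.04447518,  0.61998728,  1.16150524])}
{'fovy': 57.858572704705175, 'cx': 274.3794735807801, 'cy': 214.83203842311138, 'k1': -0.003268527347427142, 'rvec': array([ 2.16815523, -0.79832418,  0.35550449]), 'tvec': array([-0.5327335 ,  0.24974215,  0.75798043])}
```

View pics/top0.png

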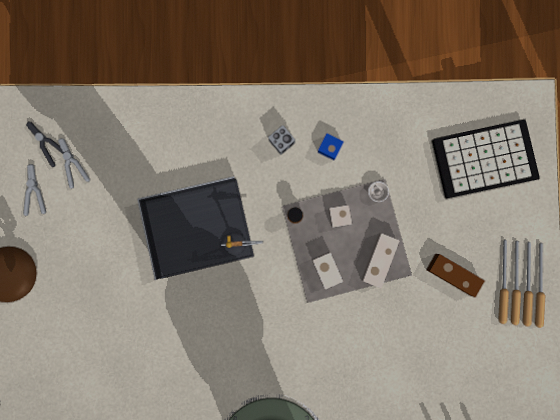

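View pics/side0.png

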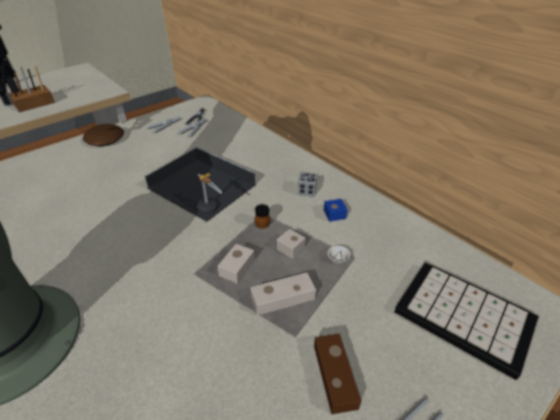

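Top view: the pan is at left, with the high-lip corner at (140,200) and the third hand at (232,242). The board is at (350,240). Candidates for each brick:
- **Long brick:** off-white (380,260) or brown (455,275). I choose the off-white one.
- **Square brick:** off-white (341,216) or blue (330,147). I choose the off-white one.
- **Middle brick:** (326,270), the only candidate.

The jar is at (295,215), the dish at (377,190) and the doming block at (281,140).

```bash
cat > h.py <<'E'
import numpy as np,cv2,pickle
from scipy.spatial.transform import Rotation as R
from scipy.optimize import least_squares
def cam(f,T=None):
    "world->cam R,t"
    if 'rvec' in f: return cv2.Rodrigues(np.array(f['rvec']))[0],np.array(f['tvec'])
    M=T@np.array(f['mount']); return M[:3,:3].T,-M[:3,:3].T@M[:3,3]
def foc(f): return 210/np.tan(np.radians(f['fovy'])/2)
def proj(P,f,T=None):
    Rm,t=cam(f,T);c=np.atleast_2d(P)@Rm.T+t;s=c[:,:2]/c[:,2:]
    s=s*(1+f['k1']*(s**2).sum(1,keepdims=True));return s*foc(f)+[f['cx'],f['cy']]
def back(uv,z,f,T=None):
    K=np.array([[foc(f),0,f['cx']],[0,foc(f),f['cy']],[0,0,1]])
    s=cv2.undistortPoints(np.array(uv,float).reshape(-1,1,2),K,np.array([f['k1'],0,0,0,0.])).reshape(-1,2)
    Rm,t=cam(f,T);d=np.c_[s,np.ones(len(s))]@Rm;o=-Rm.T@t
    return o+d*((z-o[2])/d[:,2])[:,None]
def tool(s):
    T=np.eye(4);T[:3,:3]=R.from_euler('xyz',s['tool_rot']).as_matrix();T[:3,3]=s['position'];return T
def boxpts(x,y,yaw,L,W,z0,z1):
    c,s=np.cos(yaw),np.sin(yaw);return np.array([[x+c*a*L/2-s*b*W/2,y+s*a*L/2+c*b*W/2,z] for z in(z0,z1) for a,b in((1,1),(-1,1),(-1,-1),(1,-1))])
def fitbox(mask,p0,L,W,z0,z1,f,T=None):
    "silhouette fit of box to mask (soft IoU by Nelder-Mead)"
    from scipy.optimize import minimize
    def cost(p):
        h=cv2.convexHull(proj(boxpts(*p,L,W,z0,z1),f,T).astype(np.float32))
        m=np.zeros(mask.shape,np.uint8);cv2.fillConvexPoly(m,np.round(h*16).astype(np.int32),255,cv2.LINE_AA,4)
        return np.abs(m.astype(float)-mask).sum()/255/(mask.sum()/255)
    best=None
    for dy in(0,.15,-.15):
        x0=np.array(p0)+[0,0,dy]
        r=minimize(cost,x0,method='Nelder-Mead',options=dict(initial_simplex=[x0,x0+[.012,0,0],x0+[0,.012,0],x0+[0,0,.15]],xatol=1e-4,fatol=1e-4))
        if best is None or r.fun<best.fun:best=r
    return best.x,best.fun
E
python3 - <<'E'
from h import *
f=pickle.load(open('top.pkl','rb'));im=f['pixels']
mn=im.min(2).astype(int);print(im[220:224:3,310:350:4].tolist()[0])
# white mask within board
b=np.zeros(mn.shape,np.uint8);b[175:300,285:412]=1
m=((mn>150)*b).astype(np.uint8)*255
n,l,st,c=cv2.connectedComponentsWithStats(m)
for i in range(1,n):
    if st[i,4]>60:
        ys,xs=np.where(l==i);r=cv2.minAreaRect(np.c_[xs,ys].astype(np.float32));print(st[i],r,back([r[0]],.041,f).round(3))
pc=[[140,200],[237,180],[157,278],[254,258]]
print(back(pc,[.045],f) if 0 else [back([p],z,f).round(3).tolist() for p,z in zip(pc,(.045,.045,.045,.006))])
print('th',back([[232,242]],.1,f),'jar',back([[295,215]],.055,f),'dish',back([[377,190]],.02,f),'dom',back([[281,140]],.05,f))
o=cv2.hconcat([cv2.resize(im[170:305,130:270],None,fx=2.85,fy=2.85,interpolation=2),cv2.resize(im[170:305,280:420],None,fx=2.85,fy=2.85,interpolation=2)])
cv2.imwrite('pics/c1.png',o[:,:,::-1])
E
```

```text
[[112, 105, 103], [112, 107, 104], [106, 100, 98], [105, 99, 97], [109, 103, 101], [65, 61, 58], [178, 169, 162], [179, 168, 160], [179, 168, 162], [178, 168, 161]]
[ 285  175   78   24 1087] ((323.5, 186.5), (23.0, 77.0), 90.0) [[ 0.67  -0.14   0.041]]
[ 369  175   43   97 1381] ((390.0, 223.0), (96.0, 42.0), 90.0) [[ 0.575 -0.306  0.041]]
[330 206  21  21 288] ((340.3757019042969, 215.9421844482422), (18.855093002319336, 18.3989200592041), 81.25383758544922) [[ 0.594 -0.181  0.041]]
[285 232  18  68 650] ((293.5, 265.5), (67.0, 17.0), 90.0) [[ 0.471 -0.061  0.041]]
[ 322  234   90   66 1652] ((366.5, 266.5), (65.0, 89.0), 90.0) [[ 0.467 -0.245  0.041]]
[314 253  29  36 500] ((327.8448181152344, 270.6379699707031), (31.250930786132812, 19.170740127563477), 66.80140686035156) [[ 0.457 -0.147  0.041]]
[[[0.64, 0.324, 0.045]], [[0.688, 0.08, 0.045]], [[0.444, 0.28, 0.045]], [[0.489, 0.041, 0.006]]]
th [[0.53300498 0.08611402 0.1       ]] jar [[ 0.597613   -0.06616114  0.055     ]] dish [[ 0.66114568 -0.27911549  0.02      ]] dom [[ 0.78841927 -0.03289644  0.05      ]]
```

View pics/c1.png

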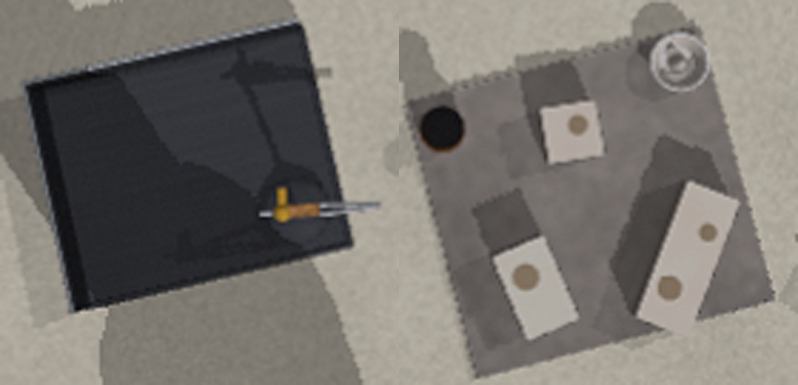

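The crop confirms the choice: three off-white bricks with brown spots, long at orig (380,260), middle at (326,270), square at (341,216). The pan's high lips meet at its upper left, and the third hand is in the opposite part. Next I set up a planner and go to look over the pan.

```bash
cat >> h.py <<'E'
def plan(s,xyz,yaw,half=True):
    "turn first, then shift in turned tool axes; in row units"
    y0=s['tool_rot'][2];d=(yaw-y0+np.pi)%(2*np.pi)-np.pi
    if half: d=(d+np.pi/2)%np.pi-np.pi/2
    y=y0+d;D=np.array(xyz)-s['position'];c,sn=np.cos(y),np.sin(y)
    v=np.array([c*D[0]+sn*D[1],sn*D[0]-c*D[1],-D[2]])/.03
    return 'turn %.2f  shift %s  yaw->%.3f'%(-d/.08,v.round(2),y)
E
python3 - <<'E'
from h import *
from workcell import bot
s=bot.observe();f=bot.grab_frame('wrist');print(np.array(f['mount']).round(3).tolist(),f['fovy'])
print(plan(s,(.565,.19,.30),1.77))
ft=pickle.load(open('top.pkl','rb'))
o=lambda L:np.array([[280+(x-399)/2.85,170+y/2.85] for x,y in L])
for n,L in dict(long=[(685,182),(740,203),(690,335),(637,317)],mid=[(493,256),(542,237),(579,319),(528,339)],sq=[(543,106),(596,101),(605,156),(551,163)]).items():
    P=back(o(L),.041,ft)[:,:2];r=np.roll(P,-1,0)-P;print(n,P.mean(0).round(4),np.linalg.norm(r,axis=1).round(3),np.arctan2(r[:,1],r[:,0]).round(3))
E
```

```text
[[0.0, -0.955, -0.297, 0.076], [1.0, 0.0, -0.0, -0.0], [0.0, -0.297, 0.955, -0.143], [0.0, 0.0, 0.0, 1.0]] 65.43724742439146
turn 12.21  shift [-14.78   8.06  -2.31]  yaw->1.770
long [ 0.4803 -0.2822] [0.052 0.124 0.049 0.126] [-1.948  2.756  1.236 -0.363]
mid [ 0.4564 -0.1474] [0.047 0.079 0.048 0.079] [-1.213 -2.732  1.931  0.388]
sq [ 0.594  -0.1836] [0.047 0.049 0.048 0.051] [-1.487 -2.998  1.689  0.123]
```

Emit:
jog_arm:
  motion:
    - [0,0,0,1,1]
    - [0,0,0,1,1]
    - [0,0,0,1,1]
    - [0,0,0,1,1]
    - [0,0,0,1,1]
    - [0,0,0,1,1]
    - [0,0,0,1,1]
    - [0,0,0,1,1]
    - [0,0,0,1,1]
    - [0,0,0,1,1]
    - [0,0,0,1,1]
    - [0,0,0,1,1]

```text
clock: 1.35
position: [0.2403, 0.5768, 0.231]
tool_rot: [-3.141, 0.0, 1.784]
force: [-0.6, 0.0, -0.4]
grip_width: 0.0852
finger_force: 0.0
```

Emit:
jog_arm:
  motion:
    - [-1,0.6,-0.2,0,1]
    - [-1,0.6,-0.2,0,1]
    - [-1,0.6,-0.2,0,1]
    - [-1,0.6,-0.2,0,1]
    - [-1,0.6,-0.2,0,1]
    - [-1,0.6,-0.2,0,1]
    - [-1,0.6,-0.2,0,1]
    - [-1,0.6,-0.2,0,1]
    - [-1,0.6,-0.2,0,1]
    - [-1,0.6,-0.2,0,1]
    - [-1,0.6,-0.2,0,1]
    - [-1,0.6,-0.2,0,1]

```text
clock: 2.55
position: [0.5293, 0.2704, 0.3035]
tool_rot: [-3.141, 0.0, 1.787]
force: [0.1, 0.4, -1.3]
grip_width: 0.0854
finger_force: 0.0
```

Emit:
jog_arm:
  motion:
    - [-1,0.6,0,0,1]
    - [-1,0.5,0,0,1]
    - [-0.7,0,0,0,1]
    - [0,0,0,0,1]
    - [0,0,0,0,1]

```text
clock: 3.05
position: [0.578, 0.1995, 0.3031]
tool_rot: [-3.141, -0.0, 1.786]
force: [-0.0, 0.3, 0.2]
grip_width: 0.0852
finger_force: 0.0
```

Run:
```python
from h import *
from workcell import bot
s=bot.observe();f=bot.grab_frame('wrist');print(s['clock'],s['position'],s['tool_rot'],s['qpos'].round(2))
pickle.dump((s,f),open('w1.pkl','wb'))
cv2.imwrite('pics/w1.png',f['pixels'][:,:,::-1])
```

```text
3.05 [0.57800195 0.19950355 0.30312981] [-3.14118517e+00 -1.73984290e-04  1.78619415e+00] [-0.65  0.45  0.32  1.56 -0.15  1.15 -0.08]
```

View pics/w1.png

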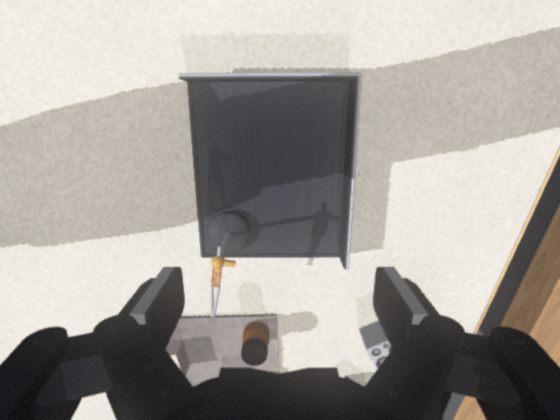

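The wrist view shows the pan whole: high corner at (360,74), side lip along the top to (182,77), back lip down the right to (348,268), third hand base at (231,228). I measure the lip edges.

Run:
```python
from h import *
s,f=pickle.load(open('w1.pkl','rb'));T=tool(s);g=f['pixels'].mean(2).astype(int)
for r in(100,140,180,230): print(r,list(zip(range(338,366),g[r,338:366])) if r==100 else g[r,338:366].tolist())
for c in(210,250,290,330): print(c,g[66:90,c].tolist())
for r in(110,150,190): print(r,g[r,182:204].tolist())
for p,z in [((182,77),.045),((361,73),.045),((348,268),.045),((201,257),.006),((231,228),.017)]: print(p,back([p],z,f,T).round(4))
```

```text
100 [(338, np.int64(77)), (339, np.int64(76)), (340, np.int64(80)), (341, np.int64(77)), (342, np.int64(76)), (343, np.int64(73)), (344, np.int64(75)), (345, np.int64(74)), (346, np.int64(74)), (347, np.int64(71)), (348, np.int64(63)), (349, np.int64(59)), (350, np.int64(62)), (351, np.int64(62)), (352, np.int64(62)), (353, np.int64(65)), (354, np.int64(71)), (355, np.int64(81)), (356, np.int64(99)), (357, np.int64(123)), (358, np.int64(144)), (359, np.int64(152)), (360, np.int64(166)), (361, np.int64(177)), (362, np.int64(180)), (363, np.int64(183)), (364, np.int64(180)), (365, np.int64(183))]
140 [73, 74, 71, 71, 65, 65, 70, 62, 55, 55, 53, 56, 55, 59, 70, 82, 109, 137, 151, 162, 178, 185, 183, 185, 181, 181, 179, 176]
180 [83, 84, 84, 82, 80, 77, 73, 71, 72, 74, 73, 79, 101, 147, 192, 194, 174, 174, 181, 183, 184, 187, 187, 182, 178, 182, 182, 183]
230 [89, 87, 81, 80, 79, 78, 76, 82, 92, 108, 157, 202, 191, 172, 180, 183, 184, 184, 186, 190, 192, 189, 187, 186, 187, 186, 183, 187]
210 [215, 216, 216, 214, 216, 214, 201, 187, 192, 184, 152, 111, 92, 82, 79, 83, 91, 93, 92, 90, 86, 82, 83, 86]
250 [214, 196, 172, 160, 161, 161, 168, 182, 191, 174, 134, 101, 87, 75, 73, 84, 92, 96, 97, 95, 93, 96, 96, 93]
290 [211, 193, 171, 164, 163, 163, 169, 187, 197, 173, 129, 101, 90, 74, 75, 84, 95, 97, 93, 86, 82, 84, 78, 77]
330 [216, 200, 175, 161, 164, 167, 168, 168, 159, 135, 105, 86, 80, 73, 73, 77, 80, 80, 80, 83, 84, 80, 81, 82]
110 [182, 182, 182, 184, 179, 177, 169, 121, 89, 77, 76, 73, 77, 80, 80, 78, 79, 80, 80, 77, 80, 80]
150 [181, 178, 178, 178, 176, 174, 176, 182, 181, 171, 117, 85, 73, 71, 70, 77, 75, 74, 75, 74, 77, 77]
190 [180, 184, 183, 181, 177, 176, 178, 180, 178, 180, 185, 182, 170, 127, 89, 79, 77, 72, 75, 80, 80, 80]
(182, 77) [[0.446  0.2826 0.045 ]]
(361, 73) [[0.6455 0.3306 0.045 ]]
(348, 268) [[0.6989 0.0891 0.045 ]]
(201, 257) [[0.4946 0.042  0.006 ]]
(231, 228) [[0.531  0.1012 0.017 ]]
```

```bash
cat >> h.py <<'E'
def pan_pt(C,yaw,x,y):
    "world xy of pan (x,y) given corner C"
    c,s=np.cos(yaw),np.sin(yaw);dx,dy=x-.1,y-.12;return np.array([C[0]+c*dx-s*dy,C[1]+s*dx+c*dy])
E
python3 - <<'E'
from h import *
s,f=pickle.load(open('w1.pkl','rb'));T=tool(s)
A=back([(355.8,100),(353.3,140),(350.3,180),(347.3,230)],.045,f,T)[:,:2]
B=back([(210,76.6),(250,76.2),(290,76.1),(330,75.4)],.045,f,T)[:,:2]
H=back([(188.7,110),(192,150),(195.2,190)],.006,f,T)[:,:2]
def res(p):
    c,sn=np.cos(p[2]),np.sin(p[2]);return np.r_[(A-p[:2])@[c,sn],(B-p[:2])@[-sn,c]]
r=least_squares(res,[.645,.33,.2]);p=r.x;print(p,r.fun.round(4),'hem x',((H-p[:2])@[np.cos(p[2]),np.sin(p[2])]).round(4))
A0=np.polyfit(A[:,1],A[:,0],1)[0];B0=np.polyfit(B[:,0],B[:,1],1)[0];print('yaws',-A0,B0)
print('thirdhand pan',np.array([[np.cos(p[2]),np.sin(p[2])],[-np.sin(p[2]),np.cos(p[2])]])@(np.array([.531,.1012])-p[:2])+[.1,.12])
# top view check
ft=pickle.load(open('top.pkl','rb'))
print(proj(np.r_[p[:2],.045],ft))
# long brick approach
print(plan(s,(.480,-.282,.20),1.236+np.pi/2*2)) ; print(plan(s,(.480,-.282,.20),-.34))
E
```

```text
[0.64186105 0.32657996 0.21876211] [ 0.0003  0.0002 -0.0004 -0.0002 -0.0003 -0.0001 -0.0002  0.0005] hem x [-0.2062 -0.206  -0.206 ]
yaws 0.21848431196708426 0.22762153102849567
thirdhand pan [-0.05713115 -0.07594923]
[[138.97589494 199.33067315]]
turn 6.88  shift [-16.23   2.19   3.44]  yaw->1.236
turn -12.69  shift [ -2.27 -16.22   3.44]  yaw->2.802
```

Emit:
jog_arm:
  motion:
    - [0,0,0,-1,1]
    - [0,0,0,-1,1]
    - [0,0,0,-1,1]
    - [0,0,0,-1,1]
    - [0,0,0,-1,1]
    - [0,0,0,-1,1]
    - [0,0,0,-1,1]
    - [0,0,0,-1,1]
    - [0,0,0,-1,1]
    - [0,0,0,-1,1]
    - [0,0,0,-1,1]
    - [0,0,0,-1,1]

```text
clock: 4.3
position: [0.5776, 0.2009, 0.3032]
tool_rot: [3.141, -0.0, 2.752]
force: [-0.2, -0.5, 0.2]
grip_width: 0.0852
finger_force: 0.0
```

Emit:
jog_arm:
  motion:
    - [-0.1,-1,0.2,0,1]
    - [-0.1,-1,0.2,0,1]
    - [-0.1,-1,0.2,0,1]
    - [-0.1,-1,0.2,0,1]
    - [-0.1,-1,0.2,0,1]
    - [-0.1,-1,0.2,0,1]
    - [-0.1,-1,0.2,0,1]
    - [-0.1,-1,0.2,0,1]
    - [-0.1,-1,0.2,0,1]
    - [-0.1,-1,0.2,0,1]
    - [-0.1,-1,0.2,0,1]
    - [-0.1,-1,0.2,0,1]

```text
clock: 5.5
position: [0.4728, -0.1466, 0.2312]
tool_rot: [3.141, 0.0, 2.749]
force: [0.8, 0.1, 0.5]
grip_width: 0.0852
finger_force: 0.0
```

Emit:
jog_arm:
  motion:
    - [-0.2,-1,0.2,0,1]
    - [-0.2,-1,0.2,0,1]
    - [-0.2,-1,0.2,0,1]
    - [-0.2,-1,0.2,0,1]
    - [0,-0.2,0,0,1]
    - [0,0,0,0,1]
    - [0,0,0,0,1]

```text
clock: 6.2
position: [0.4473, -0.2708, 0.2074]
tool_rot: [3.141, 0.0, 2.748]
force: [-0.1, -0.6, 0.8]
grip_width: 0.0853
finger_force: 0.0
```

```bash
cat > look.py <<'E'
import sys
from h import *
from workcell import bot
def look(name,p0,L,W,z0=.006,th=None,win=75,save=True):
    s=bot.observe();f=bot.grab_frame('wrist');T=tool(s);im=f['pixels']
    print(s['clock'],s['position'].round(4),s['tool_rot'].round(3),s['qpos'].round(2))
    pickle.dump((s,f),open(name+'.pkl','wb'));cv2.imwrite(f'pics/{name}.png',im[:,:,::-1])
    h=cv2.convexHull(proj(boxpts(*p0,L+.05,W+.05,z0,z0+.035),f,T).astype(np.float32)).astype(int)
    w=np.zeros(im.shape[:2],np.uint8);cv2.fillConvexPoly(w,h,255)
    g=im.min(2)
    t,_=cv2.threshold(g[w>0].reshape(-1,1),0,255,cv2.THRESH_OTSU)
    m=((g>t)&(w>0)).astype(np.uint8)*255;m=cv2.morphologyEx(m,cv2.MORPH_CLOSE,np.ones((19,19)))
    n,l,st,_=cv2.connectedComponentsWithStats(m);i=1+st[1:,4].argmax();m=(l==i).astype(np.uint8)*255
    p,c=fitbox(m,p0,L,W,z0,z0+.035,f,T);print('fit',p.round(4),'cost',round(c,3),'otsu',t)
    return s,f,p
E
python3 - <<'E'
from look import *
s,f,p=look('w2',(.480,-.282,-.37),.13,.05)
print(plan(s,(p[0],p[1],.02),p[2]))
E
```

```text
6.2 [ 0.4473 -0.2708  0.2074] [3.141 0.    2.748] [ 0.25  0.4   0.24  1.9  -0.12  0.85  1.73]
fit [ 0.4802 -0.283  -0.3877] cost 0.402 otsu 156.0
turn -0.07  shift [-1.17  0.04  6.25]  yaw->2.754
```

View pics/w2.png

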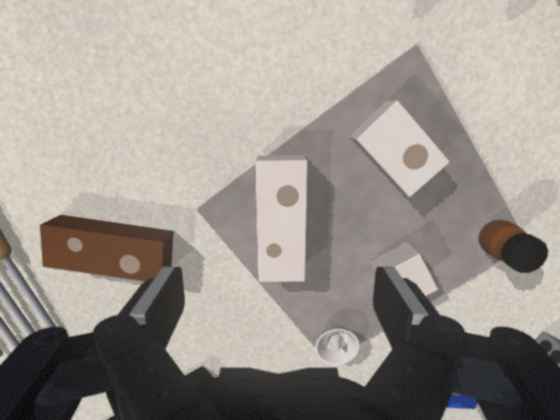

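The wrist view shows the long brick's top at corners (256,160), (306,160), (306,281), (258,281), lined up with the tool. The middle brick is at (402,150), the square at (405,270), the jar at (510,245) and the dish at (337,345); the brown look-alike is at (105,248).

```bash
cat >> h.py <<'E'
def corners(px,z,f,T):
    P=back(px,z,f,T)[:,:2];r=np.roll(P,-1,0)-P;print(P.mean(0).round(4),np.linalg.norm(r,axis=1).round(4),np.arctan2(r[:,1],r[:,0]).round(3));return P.mean(0)
E
python3 - <<'E'
from h import *
s,f=pickle.load(open('w2.pkl','rb'));T=tool(s)
c=corners([(256.5,160),(306.5,160),(304.5,281),(258,281)],.041,f,T)
corners([(397,101),(448,158),(407,196),(355,139)],.041,f,T)
print(plan(s,(*c,.02),2.75))
E
```

```text
[ 0.4819 -0.282 ] [0.0474 0.1291 0.0496 0.1291] [ 1.178 -0.384 -1.964  2.741]
[ 0.4565 -0.1485] [0.0747 0.0513 0.0778 0.0493] [ 0.419 -1.144 -2.748  1.936]
turn -0.02  shift [-1.21  0.1   6.25]  yaw->2.750
```

Emit:
jog_arm:
  motion:
    - [-0.6,0.05,1,0,1]
    - [-0.6,0.05,1,0,1]
    - [0,0,1,0,1]
    - [0,0,1,0,1]
    - [0,0,1,0,1]
    - [0,0,0.9,0,1]
    - [0,0,0.4,0,1]
    - [0,0,0,0,1]
    - [0,0,0,0,0.3]
    - [0,0,0,0,0.3]
    - [0,0,0,0,0.3]
    - [0,0,0,0,0.3]
  newtons: 50

```text
clock: 7.45
position: [0.4817, -0.2834, 0.0197]
tool_rot: [3.141, 0.002, 2.747]
force: [-1.6, 2.5, 10.7]
grip_width: 0.0491
finger_force: 51.1
```

Emit:
jog_arm:
  motion:
    - [0,0,0,0,0.3]
    - [0,0,0,0,0.3]
    - [0,0,-0.3,0,0.3]

```text
clock: 7.75
position: [0.4808, -0.2831, 0.0277]
tool_rot: [3.141, -0.0, 2.747]
force: [-0.1, 0.3, -3.0]
grip_width: 0.0489
finger_force: 53.5
```

Emit:
jog_arm:
  motion:
    - [0,0,-1,0,0.3]
    - [0,0,-1,0,0.3]
    - [0,0,-1,1,0.3]
    - [0,0,-1,1,0.3]
    - [0,0,-1,1,0.3]
    - [0,0,0,1,0.3]
    - [0,0,0,1,0.3]
    - [0,0,0,1,0.3]
    - [0,0,0,1,0.3]
    - [0,0,0,1,0.3]
    - [0,0,0,1,0.3]
    - [0,0,0,1,0.3]

```text
clock: 8.95
position: [0.4808, -0.2831, 0.1782]
tool_rot: [3.141, 0.0, 1.943]
force: [0.2, 0.2, -3.0]
grip_width: 0.0491
finger_force: 53.7
```

Emit:
jog_arm:
  motion:
    - [0,0,0,1,0.3]
    - [0,0,0,1,0.3]
    - [0,0,0,0,0.3]

```text
clock: 9.25
position: [0.4809, -0.283, 0.178]
tool_rot: [3.141, -0.0, 1.785]
force: [0.2, 0.4, -2.7]
grip_width: 0.049
finger_force: 53.7
```

Run:
```python
from h import *
from workcell import bot
s=bot.observe();C,y=(.642,.3266),.22
print(s['tool_rot'],s['qpos'].round(2),s['grip_width'])
p=pan_pt(C,y,.046,.047);print(p,plan(s,(*p,.10),y+np.pi/2))
```

```text
[ 3.14110236e+00 -2.95531732e-05  1.78531657e+00] [ 0.07  0.53  0.5   1.85 -0.33  0.84  0.95] 0.04896843121308588
[0.6052323  0.24357509] turn -0.07  shift [16.23  7.87  2.6 ]  yaw->1.791
```

Emit:
jog_arm:
  motion:
    - [1,0.5,0,0,0.3]
    - [1,0.5,0,0,0.3]
    - [1,0.5,0,0,0.3]
    - [1,0.5,0,0,0.3]
    - [1,0.5,0,0,0.3]
    - [1,0.5,0,0,0.3]
    - [1,0.5,0,0,0.3]
    - [1,0.5,0,0,0.3]
    - [1,0.5,0,0,0.3]
    - [1,0.5,0,0,0.3]
    - [1,0.5,0,0,0.3]
    - [1,0.5,0,0,0.3]

```text
clock: 10.45
position: [0.5797, 0.1084, 0.1779]
tool_rot: [3.141, -0.0, 1.79]
force: [0.7, 0.0, -3.6]
grip_width: 0.0487
finger_force: 53.7
```

Emit:
jog_arm:
  motion:
    - [1,0.5,0,0,0.3]
    - [1,0.5,0,0,0.3]
    - [1,0.5,0,0,0.3]
    - [1,0.4,0,0,0.3]
    - [0.2,0,1,0,0.3]
    - [0,0,1,-0.1,0.3]
    - [0,0,0.6,0,0.3]
    - [0,0,0,0,0.3]
    - [0,0,0,0,0.3]

```text
clock: 11.35
position: [0.6086, 0.2421, 0.1002]
tool_rot: [3.141, -0.0, 1.796]
force: [-0.2, 0.5, -2.0]
grip_width: 0.0491
finger_force: 53.6
```

Run:
```python
from h import *
from workcell import bot
s=bot.observe();C,y=(.642,.3266),.22
p=pan_pt(C,y,.048,.047);print(s['position'],s['qpos'].round(2),p,plan(s,(*p,.0175),y+np.pi/2))
f=bot.grab_frame('wrist');pickle.dump((s,f),open('w3.pkl','wb'));cv2.imwrite('pics/w3.png',f['pixels'][:,:,::-1])
```

```text
[0.60857154 0.24214745 0.10022171] [-0.74  0.77  0.44  1.63 -0.41  0.83  0.09] [0.6071841  0.24401155] turn 0.06  shift [ 0.07 -0.03  2.76]  yaw->1.791
```

View pics/w3.png

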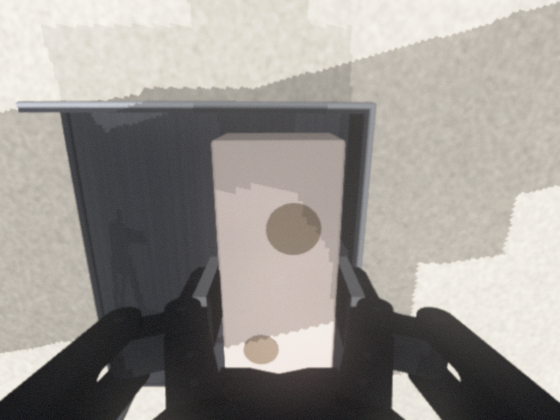

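The brick is held square between the pads, ahead of the side lip (row 105) and left of the back lip (col 370). I lower it.

Emit:
jog_arm:
  motion:
    - [0,0,1,0,0.3]
    - [0,0,1,0,0.3]
    - [0,0,0.5,0,0.3]
    - [0,0,0.1,0,0.3]
    - [0,0,0.05,0,0.3]
    - [0,0,0.05,0,0.3]
    - [0,0,0,0,0.3]

```text
clock: 12.1
position: [0.6088, 0.2425, 0.0193]
tool_rot: [3.14, -0.0, 1.795]
force: [0.4, -0.2, -3.7]
grip_width: 0.0491
finger_force: 53.6
```

Emit:
jog_arm:
  motion:
    - [0,0,0.05,0,0.3]
    - [0,0,0.05,0,0.3]
    - [0,0,0,0,0.3]

```text
clock: 12.4
position: [0.6087, 0.2425, 0.0168]
tool_rot: [3.141, -0.001, 1.795]
force: [-7.6, -1.5, 17.8]
grip_width: 0.0491
finger_force: 56.3
```

Emit:
jog_arm:
  motion:
    - [0.1,0,-0.02,0,0.3]
    - [0.1,0,0,0,0.3]
    - [0,0,0,0,0.3]

```text
clock: 12.7
position: [0.6078, 0.2479, 0.0168]
tool_rot: [3.14, 0.0, 1.795]
force: [-0.5, -3.8, 9.9]
grip_width: 0.049
finger_force: 55.3
```

Emit:
jog_arm:
  motion:
    - [0.05,0,0,0,0.3]
    - [0,0,0,0,0.3]

```text
clock: 12.9
position: [0.6076, 0.2489, 0.0168]
tool_rot: [3.14, 0.001, 1.794]
force: [1.3, -4.8, 9.6]
grip_width: 0.049
finger_force: 55.2
```

Emit:
jog_arm:
  motion:
    - [0.05,0,0,0,0.3]
    - [0,0,0,0,0.3]

```text
clock: 13.1
position: [0.6074, 0.2501, 0.0168]
tool_rot: [3.14, 0.001, 1.794]
force: [1.3, -5.6, 8.5]
grip_width: 0.049
finger_force: 55.2
```

Emit:
jog_arm:
  motion:
    - [0.05,0,0,0,0.3]
    - [0,0,0,0,0.3]

```text
clock: 13.3
position: [0.6073, 0.2502, 0.0168]
tool_rot: [3.14, 0.003, 1.793]
force: [1.8, -11.7, 9.3]
grip_width: 0.0488
finger_force: 55.2
```

Emit:
jog_arm:
  motion:
    - [0.05,0,0,0,0.3]
    - [0,0,0,0,0.3]

```text
clock: 13.5
position: [0.6072, 0.2502, 0.0168]
tool_rot: [3.14, 0.004, 1.792]
force: [3.3, -18.3, 10.0]
grip_width: 0.0491
finger_force: 55.3
```

Emit:
jog_arm:
  motion:
    - [0.05,0,0,0,0.3]
    - [0,0,0,0,0.3]

```text
clock: 13.7
position: [0.6071, 0.2503, 0.0168]
tool_rot: [3.14, 0.006, 1.791]
force: [2.5, -24.3, 12.0]
grip_width: 0.049
finger_force: 55.4
```

Emit:
jog_arm:
  motion:
    - [-0.15,0,0,0,0.3]
    - [0,0,0,0,0.75]
    - [0,0,0,0,0.75]
    - [0,0,0,0,0.75]
    - [0,0,-0.5,0,0.75]
    - [0,0,-1,0,0.75]
    - [0,0,-0.7,0,0.75]
    - [0,-0.9,0,0,0]
    - [0,-0.9,0,0,0]
    - [0,0,0,0,0]
    - [0,0,0,0,0]
  newtons: 30

```text
clock: 14.8
position: [0.5538, 0.2395, 0.0831]
tool_rot: [3.141, -0.001, 1.795]
force: [0.2, 0.3, -1.1]
grip_width: 0.0057
finger_force: 0.0
```

Run:
```python
from h import *
from workcell import bot
s=bot.observe();C,y=(.642,.3266),.22
print(s['position'],s['grip_width'],s['force'])
p=pan_pt(C,y,-.004,.055);print(plan(s,(*p,.016),y+np.pi/2))
f=bot.grab_frame('wrist');pickle.dump((s,f),open('w4.pkl','wb'));cv2.imwrite('pics/w4.png',f['pixels'][:,:,::-1])
```

```text
[0.55383957 0.2394763  0.08305207] 0.0056745997446980894 [ 0.22299545  0.32272288 -1.08344207]
turn 0.05  shift [0.03 0.03 2.24]  yaw->1.791
```

View pics/w4.png

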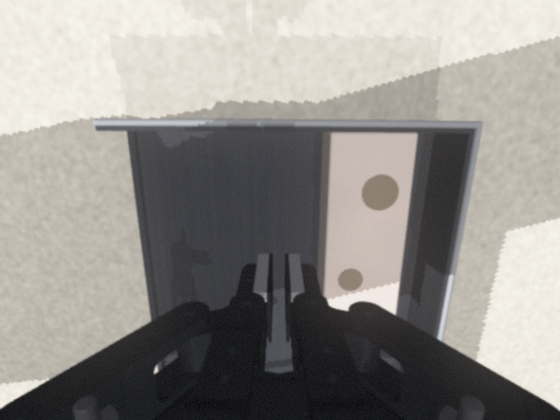

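The brick lies against the side lip, with a gap on its right to the back lip (col 415–435). The closed fingers are to its left at (280,290). I lower and push.

Emit:
jog_arm:
  motion:
    - [0,0,1,0,0]
    - [0,0,0.8,0,0]
    - [0,0,0.4,0,0]
    - [0,0,0,0,0]

```text
clock: 15.25
position: [0.5535, 0.2386, 0.0147]
tool_rot: [-3.14, 0.001, 1.794]
force: [0.8, -0.1, 0.4]
grip_width: -0.0001
finger_force: 0.0
```

Emit:
jog_arm:
  motion:
    - [0,0.3,0,0,0]
    - [0,0.3,0,0,0]
    - [0,0.3,0,0,0]
    - [0,0.2,0,0,0]
    - [0,0,0,0,0]

```text
clock: 15.75
position: [0.587, 0.2465, 0.0162]
tool_rot: [3.14, 0.0, 1.795]
force: [0.1, -0.4, -0.9]
grip_width: -0.0
finger_force: 0.0
```

Emit:
jog_arm:
  motion:
    - [0,0.1,0,0,0]
    - [0,0.1,0,0,0]
    - [0,0,0,0,0]

```text
clock: 16.05
position: [0.5919, 0.2478, 0.0159]
tool_rot: [3.141, 0.0, 1.795]
force: [0.4, -0.1, 0.2]
grip_width: 0.0001
finger_force: 0.0
```

Emit:
jog_arm:
  motion:
    - [0,0.1,0,0,0]
    - [0,0,0,0,0]

```text
clock: 16.25
position: [0.5929, 0.248, 0.0156]
tool_rot: [-3.138, -0.0, 1.795]
force: [-13.0, -3.1, 8.0]
grip_width: 0.0003
finger_force: 6.5
```

Emit:
jog_arm:
  motion:
    - [0,0.1,0,0,0]
    - [0,0,0,0,0]

```text
clock: 16.45
position: [0.5931, 0.248, 0.0153]
tool_rot: [-3.132, -0.0, 1.795]
force: [-31.0, -7.0, 22.8]
grip_width: -0.0001
finger_force: 16.4
```

The brick is hard against the back lip: TCP is at pan x = 35 mm, as expected. I retreat, lift and go to the middle brick.

Emit:
jog_arm:
  motion:
    - [0,-0.4,0,0,0]
    - [0,-0.3,0,0,0]
    - [0,0,-1,0,0]
    - [0,0,-1,0,0]
    - [0,0,-1,0,0]
    - [0,0,-1,0,0]
    - [0,0,-1,0,0]
    - [0,0,-1,0,0]
    - [0,0,0,0,0.5]
    - [0,0,0,0,1]

```text
clock: 17.45
position: [0.5771, 0.2446, 0.1962]
tool_rot: [3.14, -0.001, 1.795]
force: [-0.3, 0.5, -0.7]
grip_width: 0.0281
finger_force: 0.0
```

Run:
```python
from h import *
from workcell import bot
s=bot.observe();C,y=(.642,.3266),.22
print(s['position'])
f=bot.grab_frame('wrist');pickle.dump((s,f),open('w5.pkl','wb'));cv2.imwrite('pics/w5.png',f['pixels'][:,:,::-1])
print(plan(s,(.4565,-.1485,.2),.405))
```

```text
[0.57714616 0.24462664 0.19623817]
turn 17.37  shift [-8.86 10.46 -0.13]  yaw->0.405
```

View pics/w5.png

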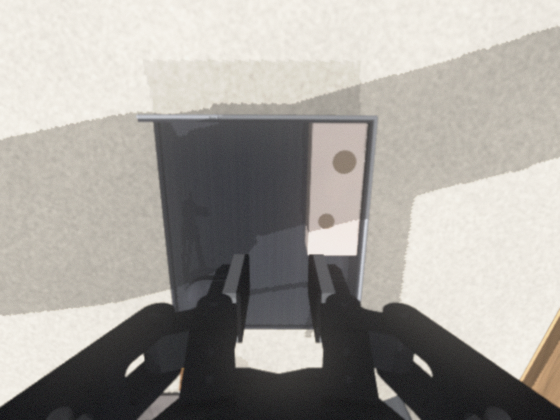

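The long brick is home: its top fills the corner between the side lip (row 121) and the back lip (col 368). On to the middle brick.

Emit:
jog_arm:
  motion:
    - [0,0,0,1,1]
    - [0,0,0,1,1]
    - [0,0,0,1,1]
    - [0,0,0,1,1]
    - [0,0,0,1,1]
    - [0,0,0,1,1]
    - [0,0,0,1,1]
    - [0,0,0,1,1]
    - [0,0,0,1,1]
    - [0,0,0,1,1]
    - [0,0,0,1,1]
    - [0,0,0,1,1]

```text
clock: 18.7
position: [0.5766, 0.2441, 0.1946]
tool_rot: [-3.141, 0.002, 0.831]
force: [-0.4, 0.8, -0.4]
grip_width: 0.0852
finger_force: 0.0
```

Emit:
jog_arm:
  motion:
    - [0,0,0,1,1]
    - [0,0,0,1,1]
    - [0,0,0,1,1]
    - [0,0,0,1,1]
    - [0,0,0,1,1]
    - [0,0,0,0.4,1]
    - [-0.8,1,0,0,1]
    - [-0.8,1,0,0,1]
    - [-0.8,1,0,0,1]
    - [-0.8,1,0,0,1]
    - [-0.8,1,0,0,1]
    - [-0.8,1,0,0,1]

```text
clock: 19.9
position: [0.5142, 0.0209, 0.1954]
tool_rot: [3.141, 0.001, 0.404]
force: [1.0, -0.6, -0.1]
grip_width: 0.0855
finger_force: 0.0
```

Emit:
jog_arm:
  motion:
    - [-0.8,1,0,0,1]
    - [-0.8,1,0,0,1]
    - [-0.9,1,0,0,1]
    - [-0.9,1,0,0,1]
    - [-0.6,0.4,0,0,1]
    - [0,0,0,0,1]
    - [0,0,0,0,1]

```text
clock: 20.6
position: [0.4564, -0.1461, 0.1956]
tool_rot: [-3.141, 0.0, 0.403]
force: [0.7, 1.0, -0.3]
grip_width: 0.0854
finger_force: 0.0
```

Run:
```python
from look import *
s,f,p=look('w6',(.4565,-.1485,.405),.08,.05)
print(plan(s,(p[0],p[1],.0185),p[2]));print(proj(boxpts(*p,.08,.05,.041,.041)[:4],f,tool(s)).round())
o=f['pixels'].copy();q=proj(boxpts(*p,.08,.05,.041,.041)[:4],f,tool(s));cv2.polylines(o,[np.int32(q)],True,(255,0,0));cv2.imwrite('pics/w6b.png',o[:,:,::-1])
```

```text
20.6 [ 0.4564 -0.1461  0.1956] [-3.141  0.     0.403] [-0.48  0.49  0.91  2.04 -0.52  0.85 -0.44]
fit [ 0.4523 -0.1497  0.3873] cost 0.279 otsu 156.0
turn 0.19  shift [-0.17  0.06  5.9 ]  yaw->0.387
[[254. 153.]
 [254. 235.]
 [305. 236.]
 [309. 154.]]
```

View pics/w6b.png

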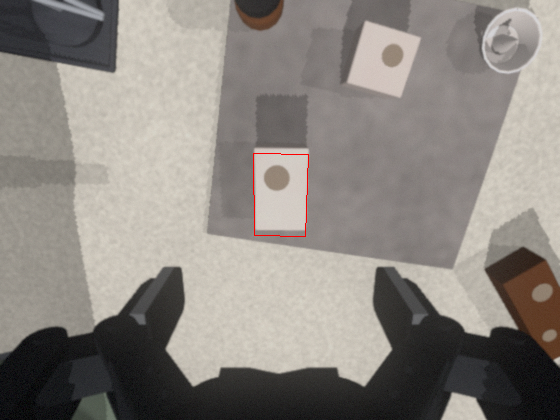

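The middle brick's top face is at (254,148), (308,149), (306,230), (255,230), aligned with the tool; the fit box (red) sits 5 px low, so I use the corners. The square brick is at (384,60).

Run:
```python
from h import *
s,f=pickle.load(open('w6.pkl','rb'));T=tool(s)
c=corners([(254,148),(308,149),(306.5,230),(255,230)],.041,f,T)
corners([(367,21),(421,38),(401,97),(346,82)],.041,f,T)
print(plan(s,(*c,.0185),.403))
```

```text
[ 0.4575 -0.148 ] [0.0488 0.0782 0.0501 0.0791] [-1.186 -2.731  1.974  0.393]
[ 0.5954 -0.183 ] [0.0474 0.0481 0.0499 0.0491] [-1.431 -2.987  1.731  0.103]
turn -0.00  shift [0.01 0.07 5.9 ]  yaw->0.403
```

Emit:
jog_arm:
  motion:
    - [0,0.05,1,0,1]
    - [0,0,1,0,1]
    - [0,0,1,0,1]
    - [0,0,1,0,1]
    - [0,0,1,0,1]
    - [0,0,0.6,0,1]
    - [0,0,0.3,0,1]
    - [0,0,0,0,0.3]
    - [0,0,0,0,0.3]
    - [0,0,0,0,0.3]
    - [0,0,0,0,0.3]
    - [0,0,0,0,0.3]
  newtons: 50

```text
clock: 21.85
position: [0.4577, -0.1474, 0.0199]
tool_rot: [3.141, -0.001, 0.403]
force: [-1.1, -0.5, 7.1]
grip_width: 0.0492
finger_force: 52.1
```

Emit:
jog_arm:
  motion:
    - [0,0,0,0,0.3]
    - [0,0,-0.3,0,0.3]

```text
clock: 22.05
position: [0.457, -0.1473, 0.0283]
tool_rot: [-3.141, 0.0, 0.403]
force: [0.2, -0.1, -1.1]
grip_width: 0.0489
finger_force: 52.3
```

Emit:
jog_arm:
  motion:
    - [0,0,-1,0,0.3]
    - [0,0,-1,0,0.3]
    - [0,0,-1,-1,0.3]
    - [0,0,-1,-1,0.3]
    - [0,0,-1,-1,0.3]
    - [0,0,0,-1,0.3]
    - [0,0,0,-1,0.3]
    - [0,0,0,-1,0.3]
    - [0,0,0,-1,0.3]
    - [0,0,0,-1,0.3]
    - [0,0,0,-1,0.3]
    - [0,0,0,-1,0.3]

```text
clock: 23.25
position: [0.4568, -0.1476, 0.1788]
tool_rot: [3.141, 0.0, 1.206]
force: [-0.3, -0.6, -1.4]
grip_width: 0.049
finger_force: 52.6
```

Emit:
jog_arm:
  motion:
    - [0,0,0,-1,0.3]
    - [0,0,0,-1,0.3]
    - [0,0,0,-1,0.3]
    - [0,0,0,-1,0.3]
    - [0,0,0,-1,0.3]
    - [0,0,0,-1,0.3]
    - [0,0,0,-1,0.3]
    - [0,0,0,-0.4,0.3]
    - [0,0,0,0,0.3]

```text
clock: 24.15
position: [0.4569, -0.1477, 0.1785]
tool_rot: [3.141, 0.0, 1.794]
force: [0.2, 0.1, -0.7]
grip_width: 0.0492
finger_force: 52.6
```

Run:
```python
from h import *
from workcell import bot
s=bot.observe();C,y=(.642,.3266),.22
p=pan_pt(C,y,-.003,.070);print(p,s['position'],plan(s,(*p,.10),y+np.pi/2),s['grip_width'])
```

```text
[0.55239404 0.25532748] [ 0.45694265 -0.14767016  0.17846813] turn 0.04  shift [12.42  6.04  2.62]  yaw->1.791 0.049184020308370394
```

Emit:
jog_arm:
  motion:
    - [1,0.5,0,0,0.3]
    - [1,0.5,0,0,0.3]
    - [1,0.5,0,0,0.3]
    - [1,0.5,0,0,0.3]
    - [1,0.5,0,0,0.3]
    - [1,0.5,0,0,0.3]
    - [1,0.5,0,0,0.3]
    - [1,0.5,0,0,0.3]
    - [1,0.5,0,0,0.3]
    - [1,0.5,0,0,0.3]
    - [1,0.5,0,0,0.3]
    - [1,0.5,0,0,0.3]

```text
clock: 25.35
position: [0.5526, 0.2448, 0.1781]
tool_rot: [-3.142, 0.0, 1.793]
force: [0.4, -0.5, -1.2]
grip_width: 0.0492
finger_force: 52.5
```

Emit:
jog_arm:
  motion:
    - [0.4,0,0,0,0.3]
    - [0,0,1,0,0.3]
    - [0,0,1,0,0.3]
    - [0,0,1,0,0.3]
    - [0,0,1,0,0.3]
    - [0,0,0.7,0,0.3]
    - [0,0,0.3,0,0.3]
    - [0,0,0.2,0,0.3]
    - [0,0,0,0,0.3]

```text
clock: 26.25
position: [0.55, 0.255, 0.0221]
tool_rot: [3.142, 0.0, 1.794]
force: [-0.8, -0.1, -1.2]
grip_width: 0.0489
finger_force: 52.5
```

Emit:
jog_arm:
  motion:
    - [0,0,0.1,0,0.3]
    - [0,0,0.06,0,0.3]
    - [0,0,0,0,0.3]

```text
clock: 26.55
position: [0.55, 0.2553, 0.0174]
tool_rot: [3.141, -0.0, 1.795]
force: [-0.0, -0.3, -1.5]
grip_width: 0.0489
finger_force: 52.5
```

Emit:
jog_arm:
  motion:
    - [0.1,0,0,0,0.3]
    - [0.1,0,0,0,0.3]
    - [0,0,0,0,0.3]

```text
clock: 26.85
position: [0.5486, 0.2615, 0.0172]
tool_rot: [3.141, -0.0, 1.795]
force: [0.3, -0.3, -2.1]
grip_width: 0.0492
finger_force: 52.6
```

Emit:
jog_arm:
  motion:
    - [0.05,0,0,0,0.3]
    - [0,0,0,0,0.3]

```text
clock: 27.05
position: [0.5484, 0.2616, 0.0171]
tool_rot: [-3.142, 0.001, 1.794]
force: [0.3, -5.3, -0.2]
grip_width: 0.0486
finger_force: 52.8
```

Emit:
jog_arm:
  motion:
    - [0,0,0.04,0,0.3]
    - [0,0,0,0,0.3]

```text
clock: 27.25
position: [0.5485, 0.2617, 0.0169]
tool_rot: [3.141, 0.0, 1.794]
force: [-7.1, -7.5, 19.6]
grip_width: 0.0489
finger_force: 55.1
```

Emit:
jog_arm:
  motion:
    - [0.06,0,0.03,0,0.3]
    - [0,0,0,0,0.3]

```text
clock: 27.45
position: [0.5486, 0.2617, 0.0169]
tool_rot: [3.142, 0.002, 1.793]
force: [-9.7, -17.9, 39.3]
grip_width: 0.0486
finger_force: 57.3
```

Emit:
jog_arm:
  motion:
    - [-0.1,0,-0.08,0,0.3]
    - [0,0,0,0,0.75]
    - [0,0,0,0,0.75]
    - [0,0,0,0,0.75]
    - [0,0,-0.5,0,0.75]
    - [0,0,-1,0,0.75]
    - [0,0,-0.5,0,0.75]
    - [0,-0.9,0,0,0]
    - [0,-0.9,0,0,0]
    - [0,0,0,0,0]
    - [0,0,0,0,0]
    - [0,0,0,0,0]
  newtons: 30

```text
clock: 28.65
position: [0.4966, 0.2496, 0.0778]
tool_rot: [3.141, -0.0, 1.795]
force: [0.0, 0.6, 0.3]
grip_width: -0.0
finger_force: 0.0
```

Emit:
jog_arm:
  motion:
    - [0,0,1,0,0]
    - [0,0,0.7,0,0]
    - [0,0,0.3,0,0]
    - [0,0,0,0,0]

```text
clock: 29.05
position: [0.4959, 0.2489, 0.0166]
tool_rot: [-3.14, 0.001, 1.794]
force: [-1.2, -0.9, 0.1]
grip_width: 0.0002
finger_force: 0.0
```

Emit:
jog_arm:
  motion:
    - [0,0.3,0,0,0]
    - [0,0.3,0,0,0]
    - [0,0.3,0,0,0]
    - [0,0.3,0,0,0]
    - [0,0.1,0,0,0]
    - [0,0,0,0,0]

```text
clock: 29.65
position: [0.5344, 0.258, 0.0174]
tool_rot: [3.141, 0.0, 1.795]
force: [0.4, 0.1, 0.6]
grip_width: 0.0004
finger_force: 0.0
```

Emit:
jog_arm:
  motion:
    - [0,0.1,0,0,0]
    - [0,0,0,0,0]

```text
clock: 29.85
position: [0.537, 0.2587, 0.0174]
tool_rot: [3.142, 0.0, 1.795]
force: [-0.1, -0.3, 0.2]
grip_width: -0.0002
finger_force: 0.0
```

Emit:
jog_arm:
  motion:
    - [0,0.1,0,0,0]
    - [0,0,0,0,0]

```text
clock: 30.05
position: [0.5391, 0.2593, 0.0173]
tool_rot: [-3.14, -0.0, 1.795]
force: [-4.7, -0.5, 1.8]
grip_width: -0.0008
finger_force: 2.5
```

Emit:
jog_arm:
  motion:
    - [0,0.1,0,0,0]
    - [0,0,0,0,0]

```text
clock: 30.25
position: [0.5394, 0.2593, 0.0169]
tool_rot: [-3.134, 0.0, 1.795]
force: [-20.6, -3.8, 14.1]
grip_width: -0.0001
finger_force: 11.1
```

Emit:
jog_arm:
  motion:
    - [0,-0.4,0,0,0]
    - [0,-0.3,0,0,0]
    - [0,0,-1,0,0]
    - [0,0,-1,0,0]
    - [0,0,-1,0,0]
    - [0,0,-1,0,0]
    - [0,0,-1,0,0]
    - [0,0,-1,0,0]
    - [0,0,0,0,0.5]
    - [0,0,0,0,1]

```text
clock: 31.25
position: [0.5222, 0.2556, 0.1977]
tool_rot: [3.141, -0.001, 1.795]
force: [-0.4, 0.6, -0.3]
grip_width: 0.0285
finger_force: 0.0
```

Run:
```python
from h import *
from workcell import bot
s=bot.observe()
f=bot.grab_frame('wrist');pickle.dump((s,f),open('w7.pkl','wb'));cv2.imwrite('pics/w7.png',f['pixels'][:,:,::-1])
for y in(.115,.105,.115-np.pi/2,.115+np.pi/2):print(s['position'],plan(s,(.5954,-.1835,.2),y,False))
```

```text
[0.52222556 0.25555898 0.19773493] turn 21.00  shift [ 0.74 14.82 -0.08]  yaw->0.115
[0.52222556 0.25555898 0.19773493] turn 21.13  shift [ 0.89 14.81 -0.08]  yaw->0.105
[0.52222556 0.25555898 0.19773493] turn -37.90  shift [14.82 -0.74 -0.08]  yaw->4.827
[0.52222556 0.25555898 0.19773493] turn 1.37  shift [-14.82   0.74  -0.08]  yaw->1.686
```

View pics/w7.png

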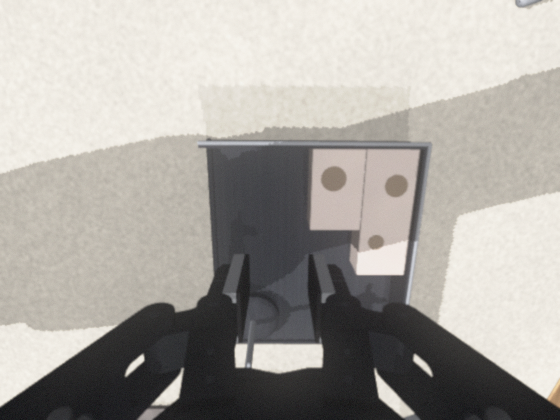

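Both bricks are tight: the seam at col 365 shows no gap, and both reach the side lip at row 148. Now the square brick.

Emit:
jog_arm:
  motion:
    - [0,0,0,0.7,1]
    - [0,0,0,0.7,1]
    - [-1,0.05,0,0,1]
    - [-1,0.05,0,0,1]
    - [-1,0.05,0,0,1]
    - [-1,0.05,0,0,1]
    - [-1,0.05,0,0,1]
    - [-1,0.05,0,0,1]
    - [-1,0.05,0,0,1]
    - [-1,0.05,0,0,1]
    - [-1,0.05,0,0,1]
    - [-1,0.05,0,0,1]

```text
clock: 32.5
position: [0.5702, -0.0424, 0.1962]
tool_rot: [-3.14, 0.0, 1.683]
force: [0.3, 0.1, -0.4]
grip_width: 0.0855
finger_force: 0.0
```

Emit:
jog_arm:
  motion:
    - [-1,0.05,0,0,1]
    - [-1,0.05,0,0,1]
    - [-1,0.05,0,0,1]
    - [-1,0.05,0,0,1]
    - [-0.7,0,0,0,1]
    - [0,0,0,0,1]
    - [0,0,0,0,1]

```text
clock: 33.2
position: [0.5918, -0.1806, 0.1962]
tool_rot: [-3.14, -0.001, 1.682]
force: [-0.0, 1.4, 0.4]
grip_width: 0.085
finger_force: 0.0
```

Run:
```python
from look import *
s,f,p=look('w8',(.5954,-.1835,.12),.05,.05)
print(plan(s,(p[0],p[1],.0185),p[2]+np.pi/2))
```

```text
33.2 [ 0.5918 -0.1806  0.1962] [-3.140e+00 -1.000e-03  1.682e+00] [-0.13  0.6   0.5   1.67 -0.34  0.96  0.6 ]
fit [ 0.596  -0.1883  0.1378] cost 0.209 otsu 169.0
turn -0.33  shift [-0.27  0.1   5.92]  yaw->1.709
```

View pics/w8.png

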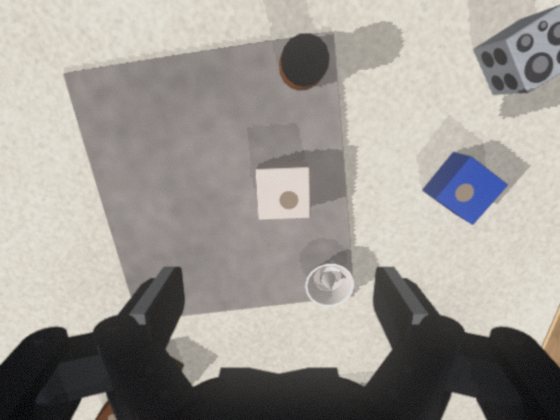

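The square brick's top face is at (257,170), (309,168), (309,218), (259,219). The dish (330,286) and jar (304,60) are clear of the fingers' path.

Run:
```python
from h import *
s,f=pickle.load(open('w8.pkl','rb'));T=tool(s)
c=corners([(257,169.5),(309,168),(309,218),(259,219)],.041,f,T)
print(plan(s,(*c,.0185),1.69))
```

```text
[ 0.5962 -0.1827] [0.0479 0.0486 0.0482 0.0483] [ 0.141 -1.432 -3.009  1.703]
turn -0.10  shift [-0.09  0.14  5.92]  yaw->1.690
```

Emit:
jog_arm:
  motion:
    - [-0.1,0.15,1,-0.2,1]
    - [0,0,1,0,1]
    - [0,0,1,0,1]
    - [0,0,1,0,1]
    - [0,0,1,0,1]
    - [0,0,0.6,0,1]
    - [0,0,0.3,0,1]
    - [0,0,0,0,0.3]
    - [0,0,0,0,0.3]
    - [0,0,0,0,0.3]
    - [0,0,0,0,0.3]
    - [0,0,0,0,0.3]
  newtons: 50

```text
clock: 34.45
position: [0.5979, -0.1831, 0.0217]
tool_rot: [3.14, 0.0, 1.699]
force: [-1.4, 1.3, 7.8]
grip_width: 0.049
finger_force: 52.6
```

Emit:
jog_arm:
  motion:
    - [0,0,0,0,0.3]
    - [0,0,-0.5,0,0.3]
    - [0,0,-1,0,0.3]
    - [0,0,-1,0,0.3]
    - [0,0,-1,-0.5,0.3]
    - [0,0,-1,-0.6,0.3]
    - [0,0,-0.8,0,0.3]
    - [0,0,0,0,0.3]

```text
clock: 35.25
position: [0.5985, -0.1838, 0.184]
tool_rot: [3.136, 0.002, 1.786]
force: [-0.6, 0.2, -1.0]
grip_width: 0.0488
finger_force: 52.2
```

Run:
```python
from h import *
from workcell import bot
s=bot.observe();C,y=(.642,.3266),.22
p=pan_pt(C,y,-.004,.004);print(p,s['position'],plan(s,(*p,.10),y+np.pi/2),s['grip_width'],s['finger_force'])
```

```text
[0.5658213  0.19070002] [ 0.59847519 -0.18376916  0.18402971] turn -0.06  shift [12.42  1.66  2.8 ]  yaw->1.791 0.04878924839843647 52.23870813846588
```

Emit:
jog_arm:
  motion:
    - [1,0.15,0,0,0.3]
    - [1,0.15,0,0,0.3]
    - [1,0.15,0,0,0.3]
    - [1,0.15,0,0,0.3]
    - [1,0.15,0,0,0.3]
    - [1,0.15,0,0,0.3]
    - [1,0.15,0,0,0.3]
    - [1,0.15,0,0,0.3]
    - [1,0.15,0,0,0.3]
    - [1,0.15,0,0,0.3]
    - [1,0.1,0,0,0.3]
    - [1,0,0,0,0.3]

```text
clock: 36.45
position: [0.5666, 0.18, 0.1798]
tool_rot: [3.141, -0.0, 1.787]
force: [0.2, 0.7, -0.9]
grip_width: 0.0492
finger_force: 52.1
```

Emit:
jog_arm:
  motion:
    - [0.4,0,0,0,0.3]
    - [0,0,0,0,0.3]
    - [0,0,1,0,0.3]
    - [0,0,1,0,0.3]
    - [0,0,1,0,0.3]
    - [0,0,1,0,0.3]
    - [0,0,0.6,0,0.3]
    - [0,0,0,0,0.3]

```text
clock: 37.25
position: [0.5634, 0.1885, 0.0396]
tool_rot: [-3.138, 0.001, 1.785]
force: [0.2, 0.1, -0.3]
grip_width: 0.049
finger_force: 52.1
```

```bash
cat > pp.py <<'E'
from h import *
from workcell import bot
s=bot.observe();c,n=np.cos(.22),np.sin(.22);D=s['position'][:2]-[.642,.3266]
print('pan x %.4f y %.4f'%(.1+c*D[0]+n*D[1],.12-n*D[0]+c*D[1]),s['position'][2],s['tool_rot'],s['force'].round(1))
E
python3 pp.py
```

```text
pan x -0.0068 y 0.0023 0.039593621546482424 [-3.13824159e+00  1.39548858e-03  1.78499704e+00] [ 0.2  0.1 -0.3]
```

Emit:
jog_arm:
  motion:
    - [0,0,0.4,-0.1,0.3]
    - [0,0,0.2,0,0.3]
    - [0,0,0.07,0,0.3]
    - [0,0,0,0,0.3]

```text
clock: 37.65
position: [0.5644, 0.1905, 0.0215]
tool_rot: [3.141, -0.0, 1.795]
force: [0.6, 0.1, -0.6]
grip_width: 0.0487
finger_force: 52.1
```

Emit:
jog_arm:
  motion:
    - [0,0,0.04,0,0.3]
    - [0,0,0,0,0.3]

```text
clock: 37.85
position: [0.5644, 0.1907, 0.0204]
tool_rot: [3.141, -0.0, 1.795]
force: [0.8, -0.3, -1.4]
grip_width: 0.0487
finger_force: 52.1
```

Emit:
jog_arm:
  motion:
    - [0.1,0,0,0,0.3]
    - [0.1,0,0,0,0.3]
    - [0,0,0,0,0.3]

```text
clock: 38.15
position: [0.5629, 0.1971, 0.0202]
tool_rot: [3.141, -0.0, 1.795]
force: [0.3, 0.5, -0.6]
grip_width: 0.0486
finger_force: 52.2
```

Emit:
jog_arm:
  motion:
    - [0,0,0.05,0,0.3]
    - [0,0,0,0,0.3]

```text
clock: 38.35
position: [0.5631, 0.1966, 0.0187]
tool_rot: [3.141, -0.0, 1.795]
force: [-1.7, 1.5, 3.5]
grip_width: 0.0491
finger_force: 52.5
```

Emit:
jog_arm:
  motion:
    - [0,0,0.04,0,0.3]
    - [0,0,0,0,0.3]

```text
clock: 38.55
position: [0.5631, 0.1966, 0.0186]
tool_rot: [3.141, -0.001, 1.795]
force: [-9.0, -0.1, 26.5]
grip_width: 0.0488
finger_force: 55.5
```

```bash
python3 pp.py
```

```text
pan x -0.0054 y 0.0104 0.018610411494094335 [ 3.14123358e+00 -9.14337207e-04  1.79471646e+00] [-9.  -0.1 26.5]
```

On the floor; now I slide it to the middle brick's end.

Emit:
jog_arm:
  motion:
    - [0.05,0,-0.04,0,0.3]
    - [0,0,0,0,0.3]

```text
clock: 38.75
position: [0.5628, 0.1978, 0.0187]
tool_rot: [3.141, 0.0, 1.795]
force: [0.9, 0.6, 4.4]
grip_width: 0.0487
finger_force: 52.9
```

Emit:
jog_arm:
  motion:
    - [0.05,0,0,0,0.3]
    - [0,0,0,0,0.3]

```text
clock: 38.95
position: [0.5628, 0.198, 0.0187]
tool_rot: [3.141, 0.001, 1.794]
force: [-0.2, -7.5, 5.6]
grip_width: 0.0487
finger_force: 53.0
```

Emit:
jog_arm:
  motion:
    - [0.05,0,0,0,0.3]
    - [0,0,0,0,0.3]

```text
clock: 39.15
position: [0.5627, 0.1981, 0.0187]
tool_rot: [3.141, 0.003, 1.792]
force: [1.8, -13.5, 6.9]
grip_width: 0.0484
finger_force: 53.0
```

Emit:
jog_arm:
  motion:
    - [-0.1,0,-0.03,0,0.3]
    - [0,0,0,0,0.75]
    - [0,0,0,0,0.75]
    - [0,0,0,0,0.75]
    - [0,0,-0.5,0,0.75]
    - [0,0,-1,0,0.75]
    - [0,0,-0.5,0,0.75]
    - [0,-0.9,0,0,0]
    - [0,-0.9,0,0,0]
    - [0,0,0,0,0]
    - [0,0,0,0,0]
    - [0,0,0,0,0]
  newtons: 30

```text
clock: 40.35
position: [0.5108, 0.1862, 0.0799]
tool_rot: [3.141, -0.0, 1.795]
force: [0.1, -0.3, 0.4]
grip_width: -0.0001
finger_force: 0.0
```

Emit:
jog_arm:
  motion:
    - [0.05,0,1,0,0]
    - [0,0,0.7,0,0]
    - [0,0,0.3,0,0]
    - [0,0,0,0,0]

```text
clock: 40.75
position: [0.5096, 0.187, 0.0187]
tool_rot: [-3.14, 0.001, 1.794]
force: [-1.2, 0.1, 0.2]
grip_width: 0.0002
finger_force: 0.0
```

```bash
python3 pp.py
```

```text
pan x -0.0597 y 0.0126 0.01868422297889954 [-3.14014369e+00  5.78581767e-04  1.79442300e+00] [-1.2  0.1  0.2]
```

Emit:
jog_arm:
  motion:
    - [0,0.3,0,0,0]
    - [0,0.3,0,0,0]
    - [0,0.3,0,0,0]
    - [0,0.3,0,0,0]
    - [0,0.1,0,0,0]
    - [0,0.1,0,0,0]
    - [0,0,0,0,0]

```text
clock: 41.45
position: [0.5508, 0.1967, 0.0195]
tool_rot: [3.141, 0.0, 1.795]
force: [-0.2, 1.2, 0.0]
grip_width: -0.0001
finger_force: 0.0
```

Emit:
jog_arm:
  motion:
    - [0,0.1,0,0,0]
    - [0,0,0,0,0]

```text
clock: 41.65
position: [0.5529, 0.1973, 0.0193]
tool_rot: [-3.14, -0.0, 1.795]
force: [-4.5, -0.2, 1.2]
grip_width: 0.0004
finger_force: 2.2
```

Emit:
jog_arm:
  motion:
    - [0,0.1,0,0,0]
    - [0,0,0,0,0]

```text
clock: 41.85
position: [0.5531, 0.1973, 0.019]
tool_rot: [-3.134, -0.0, 1.795]
force: [-21.4, -3.9, 14.2]
grip_width: 0.0001
finger_force: 10.9
```

```bash
python3 pp.py
```

```text
pan x -0.0149 y 0.0132 0.018973564300558375 [-3.13442279e+00 -3.45971058e-04  1.79487451e+00] [-21.4  -3.9  14.2]
```

Home at pan x = −14.9 mm, as expected. I back away and check.

Emit:
jog_arm:
  motion:
    - [0,-0.4,0,0,0]
    - [0,-0.3,0,0,0]
    - [0,0,-1,0,0]
    - [0,0,-1,0,0]
    - [0,0,-1,0,0]
    - [0,0,-1,0,0]
    - [0,0,-1,0,0]
    - [0,0,-1,0,0]
    - [0.7,0,0,0,0]
    - [0.7,0,0,0,0]
    - [0,0,0,0,0]

```text
clock: 42.95
position: [0.5258, 0.2373, 0.1995]
tool_rot: [3.141, -0.001, 1.798]
force: [-0.7, 0.0, -1.0]
grip_width: -0.0001
finger_force: 0.0
```

Run:
```python
from h import *
from workcell import bot
s=bot.observe();f=bot.grab_frame('wrist');pickle.dump((s,f),open('w9.pkl','wb'))
cv2.imwrite('pics/w9.png',cv2.resize(f['pixels'][100:380,150:500],None,fx=2.1,fy=2.1,interpolation=2)[:,:,::-1])
T=tool(s);C=(.641,.3246) # lip shift as felt
for n,x,y,L,W in(('L',.075,.055,.05,.13),('M',.025,.08,.05,.08),('S',.025,.015,.05,.05)):
    q=proj(boxpts(*pan_pt(C,.22,x,y),.22,L,W,.038,.038)[:4],f,T);print(n,((q-[150,100])*2.1).round().tolist())
```

```text
L [[575.0, 57.0], [460.0, 56.0], [436.0, 330.0], [538.0, 330.0]]
M [[460.0, 56.0], [344.0, 55.0], [338.0, 231.0], [445.0, 232.0]]
S [[445.0, 232.0], [338.0, 231.0], [334.0, 329.0], [436.0, 330.0]]
```

View pics/w9.png

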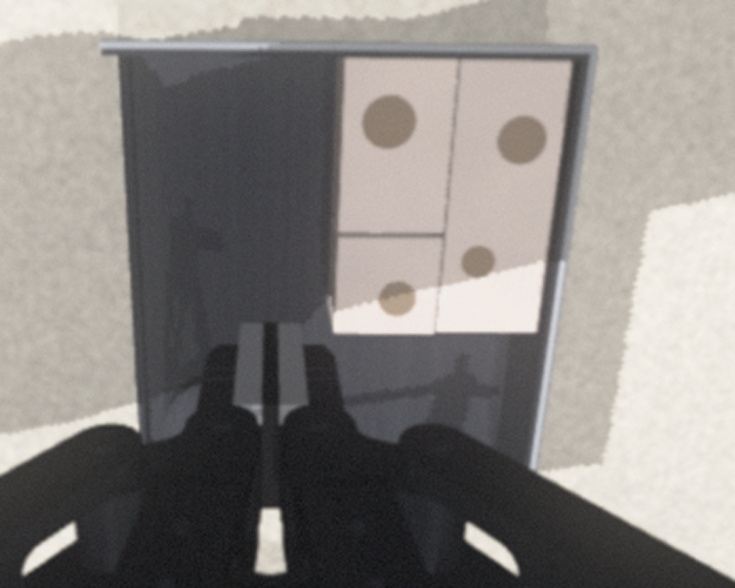

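The bed lies tight: seams at col 455 and row 234 are at most about 1 mm, and the front ends are flush at row 332. All outlines are within 2–3 crop pixels (about 1 mm) of the predicted places. I hand in.

```bash
python3 -c "
from workcell import bot
print(bot.job_done())"
```

```text
the job is handed in; nothing more can be done
None
```

The job is handed in at about 43 s: all three bricks lie home, flat and released as one tight bed in the pan's corner, with the last picture showing seams of at most about 1 mm; no judge's verdict came back.

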